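# Fit the pasta cutter whose keyway matches the drive shaft

## Task

Find the one pasta cutter of the three whose hub keyway lines up with the key on the drive unit's shaft as the shaft now stands (the key leans to the same side as the crank). Carry it to the drive unit and stand it upright on the steel bed in front of the cover, hub towards the shaft, and let go of it there; then take it again by the fin behind and slide it gently under the cover, without bumping the cover, until it is fully home against the gearbox, and let go. Leave the other two cutters, the crank, the mug and the timer alone.

Things in the scene. Friction and masses are not known exactly. Their poses are not given: they have to be found in the camera images.
- drive_unit: Fixed pasta-machine drive unit. Origin: on the worktop below the middle of the gearbox face; x is the direction in which a cutter is pushed home (roughly to the robot's left), y to the left of that, z up.
- bed (a point): Point on top of the drive unit's steel bed (6 mm above the worktop), 135 mm before the gearbox face, midway between the guides. Bed: x -200 to 0 mm in the unit's frame, 96 wide. Guides rise 14 above it; inner faces at y +-40 for x -200 to -110, narrowing to +-32 at x -70, then +-32 to x 0. The cutter (60 wide) slides between them.
- shaft_end (a point): Centre of the free end of the shaft: drive unit x = -45 mm, 34 mm above the worktop. Shaft diameter 18, along the unit's x, with one key 8 wide that reaches 19 from the axis, from x = -40 to the gearbox. This point does not turn with the shaft.
- gearbox: Fixed grey gearbox of the drive unit, 70 (x) x 84 (y) x 100 mm high, same origin and axes as the drive unit: its face is the plane x = 0, the box lies at x 0 to 70. A fully home cutter touches the face; a wrong cutter stops about 40 mm short of it.
- cover: Fixed cover plate of the drive unit, 84 wide, over its x -75 to 0 mm, underside 92 and top 100 mm above the worktop, a cantilever over the shaft. Origin: on its underside above the gearbox face. Of a fully home cutter only the last 10 mm of the shell, the neck and the fin stick out.
- crank (a joint): Angle of the shaft, its key and the crank behind the gearbox (arm 85 mm, black knob), about the unit's x. 0 is key and crank straight up; within the first second it falls to one of two stops and stays: +0.7 (key and crank lean to the unit's -y side; fits a keyway leaning to the cutter's -y side) or -0.7 (to the +y side).
- cutter_a: Loose cutter, 0.3 to 0.6 kg: white shell 85 (x) x 60 (y) x 56 high, upright on the worktop. Origin: centre of shell underside; x towards the hub end, y to its left, z up. The front face (x = +42) has a hub that cannot turn, with one keyway: it leans 40 degrees from straight up to the cutter's -y side. A small dark stud on top at the front edge stands on the keyway's side.
- cutter_b: Loose cutter, 0.3 to 0.6 kg: white shell 85 (x) x 60 (y) x 56 high, upright on the worktop. Origin: centre of shell underside; x towards the hub end, y to its left, z up. The front face (x = +42) has a hub that cannot turn, with one keyway: it points straight up, which fits neither crank position. A small dark stud on top at the front edge stands on the keyway's side.
- cutter_c: Loose cutter, 0.3 to 0.6 kg: white shell 85 (x) x 60 (y) x 56 high, upright on the worktop. Origin: centre of shell underside; x towards the hub end, y to its left, z up. The front face (x = +42) has a hub that cannot turn, with one keyway: it leans 40 degrees from straight up to the cutter's +y side. A small dark stud on top at the front edge stands on the keyway's side.
- cutter_a_face (a point): Point on the hub axis in the front face of cutter_a (42 mm in front of its origin, 28 up). Bore diameter 23, 50 deep; keyway 13 wide, reaching 24 from the axis.
- cutter_b_face (a point): Point on the hub axis in the front face of cutter_b (42 mm in front of its origin, 28 up). Bore diameter 23, 50 deep; keyway 13 wide, reaching 24 from the axis.
- cutter_c_face (a point): Point on the hub axis in the front face of cutter_c (42 mm in front of its origin, 28 up). Bore diameter 23, 50 deep; keyway 13 wide, reaching 24 from the axis.
- cutter_a_rib (a point): Middle of the top of cutter_a's white carrying rib, 76 mm above and in line with its origin. Rib 60 long (x), 14 thick (y), height 56 to 76.
- cutter_b_rib (a point): Middle of the top of cutter_b's white carrying rib, 76 mm above and in line with its origin. Rib 60 long (x), 14 thick (y), height 56 to 76.
- cutter_c_rib (a point): Middle of the top of cutter_c's white carrying rib, 76 mm above and in line with its origin. Rib 60 long (x), 14 thick (y), height 56 to 76.
- cutter_a_fin (a point): Middle of cutter_a's grey upright push fin on the neck behind the shell: 94 mm behind its origin, 31 up. Fin 36 long (x), 14 thick (y), height 10 to 52.
- cutter_b_fin (a point): Middle of cutter_b's grey upright push fin on the neck behind the shell: 94 mm behind its origin, 31 up. Fin 36 long (x), 14 thick (y), height 10 to 52.
- cutter_c_fin (a point): Middle of cutter_c's grey upright push fin on the neck behind the shell: 94 mm behind its origin, 31 up. Fin 36 long (x), 14 thick (y), height 10 to 52.
- mug_1: White mug, 83 x 113 x 93, beyond the drive unit; bystander. Origin under its middle.
- egg_timer: White round kitchen timer, 63 x 63 x 51, beyond the drive unit; bystander. Origin under its middle.

How it is judged (in metres and radians):
On the way:
1. the matching cutter stands on the bed, hub towards the shaft, in front of the cover (its front face 45 to 140 mm short of the gearbox face), released by the fingers (((value of joint crank above 0.5 rad and z of cutter_a in the frame of drive_unit between 0.003 and 0.01 m and angle between cutter_a's own z axis and vertical below 0.08 rad and linear speed of cutter_a below 0.02 m/s and x of cutter_a_face in the frame of drive_unit between -0.14 and -0.045 m and angle between the x axis of cutter_a and the x axis of drive_unit, either way round below 0.25 rad and contact force between cutter_a and the fingers below 0.1 N) or (value of joint crank below -0.5 rad and z of cutter_c in the frame of drive_unit between 0.003 and 0.01 m and angle between cutter_c's own z axis and vertical below 0.08 rad and linear speed of cutter_c below 0.02 m/s and x of cutter_c_face in the frame of drive_unit between -0.14 and -0.045 m and angle between the x axis of cutter_c and the x axis of drive_unit, either way round below 0.25 rad and contact force between cutter_c and the fingers below 0.1 N))), for 0.2 s.
At the end, for the whole second after the job is handed in: The cutter that matches the crank's side (cutter_a at +0.7, cutter_c at -0.7) stands flat on the bed, at rest, its front face within 4 mm of the gearbox face, the hub within 5 mm sideways of the shaft and its length within 0.06 rad of the shaft's; the crank still at its stop (((value of joint crank above 0.5 rad and z of cutter_a in the frame of drive_unit between 0.003 and 0.01 m and angle between cutter_a's own z axis and vertical below 0.08 rad and linear speed of cutter_a below 0.02 m/s and x of cutter_a_face in the frame of drive_unit above -0.004 m and y of cutter_a_face in the frame of drive_unit between -0.005 and 0.005 m and angle between the x axis of cutter_a and the x axis of drive_unit, either way round below 0.06 rad) or (value of joint crank below -0.5 rad and z of cutter_c in the frame of drive_unit between 0.003 and 0.01 m and angle between cutter_c's own z axis and vertical below 0.08 rad and linear speed of cutter_c below 0.02 m/s and x of cutter_c_face in the frame of drive_unit above -0.004 m and y of cutter_c_face in the frame of drive_unit between -0.005 and 0.005 m and angle between the x axis of cutter_c and the x axis of drive_unit, either way round below 0.06 rad))); the robot touches nothing.
It fails at once if a cutter that does not match is moved by more than 40 mm (distance of cutter_b from where it was at the start of the episode above 0.04 m or (value of joint crank above 0.5 rad and distance of cutter_c from where it was at the start of the episode above 0.04 m) or (value of joint crank below -0.5 rad and distance of cutter_a from where it was at the start of the episode above 0.04 m)).
It fails at once if the mug or timer is moved by more than 40 mm (distance of any of mug_1, egg_timer from where it was at the start of the episode above 0.04 m).
It fails at once if a cutter, the fingers or the arm bump the cover with more than 4 N (contact force between cover and cutter_a above 4 N or contact force between cover and cutter_b above 4 N or contact force between cover and cutter_c above 4 N or contact force between cover and the fingers above 4 N or contact force between cover and the arm above 4 N).
It fails at once if the robot pushes the crank or its shaft with more than 2 N (contact force between any of the fingers, the arm and crank above 2 N).
It fails at once if a cutter is rammed against the gearbox with more than 45 N (contact force between any of cutter_a, cutter_b, cutter_c and gearbox above 45 N).
It also fails if it takes over 51 s, if anything falls off the work surface, if the arm or the gripper's body presses on something with over 40 N, if the wrist force passes 120 N, or if a joint passes its speed limit or range.

## Robot

A 6-joint arm with a two-finger parallel gripper is mounted at the origin on a cart in front of the work surface, level with it; the furniture and walls round the work are solid. World frame = base frame: x ahead of the robot, y to its left, z up, the work surface at z = 0. Lengths are in m, angles in degrees, forces in N, time in s.
With the tool pointing down it reaches from about 0.4 to 0.825 m from the base axis. Payload 7 kg.
Tool frame: the origin (TCP) lies midway between the tips of the shut fingers; the grasp point (between the pads) lies 19 mm behind it; z points along the fingers, y is the line along which they close (so a half turn about z gives the same grasp; the last joint's range is limited). The gripper opens to 88 mm and grips with 3 to 60 N. Pads are 19 mm wide; open, the fingers measure 130 mm over their backs; the gripper's body (78 mm by 193 mm) begins 47 mm behind the grasp point.
Start: joints at [-58.837, 20.546, 0.682, 0, -70.136, -16.507], TCP at [0.171, -0.653, 0.191] pointing down, gripper open.
Joint ranges: [-176.03, 176.03], [-82.01, 121.73], [-58.28, 71.71], [-173.87, 95.51], [-174.79, -0.11], [-173.66, 173.66]. Speed limits (degrees/s): [136.94, 136.94, 172.46, 180, 180, 180].

## Interface

Orientations are given as [roll, pitch, yaw] about the fixed x, y, z axes, in that order (R = Rz(yaw) Ry(pitch) Rx(roll)).
In Python, from plant import ctrl gives the robot as it stands. The module is installed in compiled form; this text tells all that it offers.
- The arm moves only by the tool send_rows, never from a script. Its argument "plan" is a list that holds one entry, the list of rows, each a list of 6 numbers: the shift along the tool's x, y, z in cm, then the turn, a rotation vector about the tool's x, y, z in degrees. A call has 1 to 8 rows; each row is the pose to reach, as a shift and turn from the pose commanded when the call began, along the tool's axes at that moment; what a row does not reach only later rows make up. A row lasts 1/12 s, in which the tool goes at most 41.7 mm and 7.16 degrees, less where a joint would pass 70% of its speed; a pose out of reach is approached as far as the arm can. A call with a gripper value outside its range is refused whole. "fingers" is the opening, from 0 (shut) to 1 (fully open), set as the call begins (left out, the last holds). The fingers move at their own pace and stop on an object; the grip force is fixed at half the most. Time passes only in rows, so rows that repeat a pose let the fingers close. It gives the time, the measured TCP pose, the force, the opening and the grip force at its end, in the units of the state.
- ctrl.get_obs(): the state, without advancing time (a new reading comes with each control period).
- ctrl.snapshot(name): name is "scene" or "top" or "wrist"; returns a dict with "img" (384x512x3 uint8, red, green, blue), "K" (3x3 intrinsics, pixels), "pose" (4x4, takes a point from camera to world coordinates). Camera axes: x right, y down, z forward; pixel columns grow to the right and rows downward; lengths in m; the calibration is good to about 2 mm. A picture is of the moment at which its call begins. There is no depth.
- ctrl.close_job(): hands the job in; it is judged then, once.
The state is a dict: "clock": time; "joint_pos": joint angles; "qvel": joint speeds; "tau": joint torques, N m; "tool_pos": TCP position; "orientation": TCP orientation; "force": force on the tool from outside, world axes, zero at the start; "moment": the same for the moment, N m; "opening": finger opening in m; "gripper_force": force on a finger pad.
Only numpy, scipy, OpenCV 4.12 (cv2) and the standard library are available. Lean on these libraries where they do the work, as an engineer would, in place of code of your own. Each camera call takes 0.05 s, during which the arm holds its last target. There are 200 camera calls.

## Working session

There is one attempt and no reset: what is moved stays moved. The work goes in short steps, Python scripts to look and compute and a tool call to move; the robot and the scene stay as the last step left them, time stands still between calls to the robot, and variables do not carry over. Pictures are saved under pics/ and viewed, at most 10 in all, crops included, and the job is handed in when it is done.

Besides the shell and the picture viewer there is one more tool, called after "Request:" as a command line: name --argument value ..., lists and objects as JSON in quotes. send_rows: Moves the arm, as the interface text tells. Its arguments: {"type":"object","properties":{"plan":{"type":"array","items":{"type":"array","items":{"type":"array","items":{"type":"number"}}}},"fingers":{"type":"number"}},"required":["plan"]}

```bash
mkdir -p pics; cat > h.py <<'E'
import numpy as np, cv2
from plant import ctrl
from scipy.spatial.transform import Rotation as R
def snap(n,f):
    s=ctrl.snapshot(n); cv2.imwrite('pics/'+f,s['img'][:,:,::-1]); np.savez('pics/'+f+'.npz',**{k:s[k] for k in('img','K','pose')}); return s
def load(f): return np.load('pics/'+f+'.npz')
def ray(s,u,v):
    d=s['pose'][:3,:3]@np.linalg.inv(s['K'])@[u,v,1.]; return s['pose'][:3,3],d
def onz(s,u,v,z):
    o,d=ray(s,u,v); return o+d*(z-o[2])/d[2]
def proj(s,p):
    T=np.linalg.inv(s['pose']); q=T[:3,:3]@np.asarray(p)+T[:3,3]; q=s['K']@q; return q[:2]/q[2]
def tool():
    o=ctrl.get_obs(); return np.array(o['tool_pos']),R.from_euler('xyz',o['orientation'],degrees=True)
def rel(p,rpy):
    t,r=tool(); r2=R.from_euler('xyz',rpy,degrees=True)
    return np.round(r.inv().apply(np.asarray(p)-t)*100,2),np.round((r.inv()*r2).as_rotvec(degrees=True),2)
E
python3 - <<'E'
from h import *
a=snap('top','top1.png');b=snap('scene','scene1.png')
print(a['pose'],a['K'],b['pose'],ctrl.get_obs())
cv2.imwrite('pics/both.png',cv2.resize(np.vstack([a['img'],b['img']])[:,:,::-1],(400,600)))
E
```

```text
[[-0.00296531 -0.98613133  0.16594038  0.36701824]
 [-0.99996597  0.00420159  0.00709959 -0.01371214]
 [-0.00769834 -0.16591368 -0.98611023  1.0170052 ]
 [ 0.          0.          0.          1.        ]] [[376.55714517   0.         260.92883772]
 [  0.         376.55714517 192.00805731]
 [  0.           0.           1.        ]] [[-0.83155582 -0.43304978  0.34782583  0.12493701]
 [-0.55543533  0.64543792 -0.52431048  0.65428452]
 [ 0.00255256 -0.62918819 -0.77724881  1.06137053]
 [ 0.          0.          0.          1.        ]] {'clock': 0.1, 'joint_pos': array([-5.88374800e+01,  2.05867787e+01,  6.37786087e-01, -1.49417380e-02,
       -7.01363614e+01, -1.65071159e+01]), 'qvel': array([ 0.00319065, -0.0494982 ,  0.15562216, -0.04308413, -0.0502182 ,
       -0.04815723]), 'tau': array([-1.98026522e-03, -5.84163058e+01,  2.93750721e+01,  7.01541245e+00,
        1.01615384e-02, -8.98678900e-05]), 'tool_pos': array([ 0.17060274, -0.65257044,  0.19052205]), 'orientation': array([ 1.79914173e+02, -1.07858970e-02, -1.65349675e+02]), 'force': array([ 0.97543248,  0.77684161, -0.18033683]), 'moment': array([-0.0036753 ,  0.02121611, -0.00534055]), 'gripper_force': 0.0, 'opening': 0.08791208132172301}
```

View pics/top1.png

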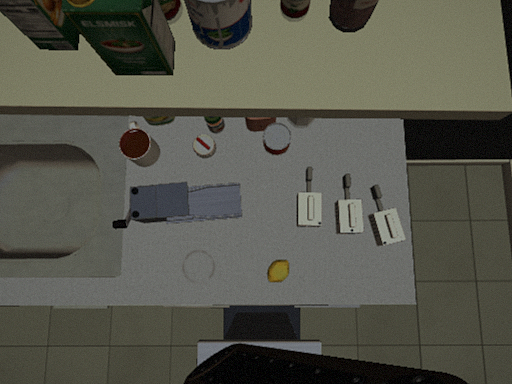

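View pics/scene1.png

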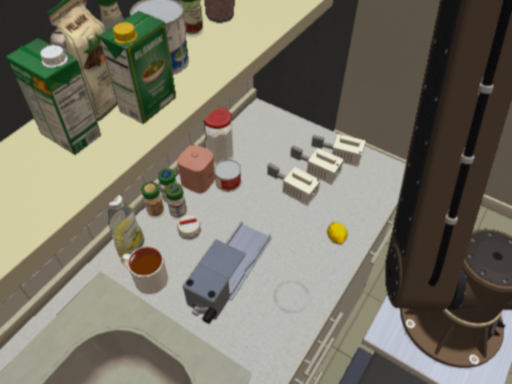

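The crank knob sits near (120,224) in the top view, below the unit's axis, which is the unit's +y side. The three cutters are near (309,209), (349,216) and (387,226), with hubs towards the robot. I'll zoom in on the studs and fit the shapes.

```bash
python3 - <<'E'
from h import *
s=load('top1.png');im=s['img'][:,:,::-1]
c1=cv2.resize(im[160:250,290:410],None,fx=6,fy=6,interpolation=cv2.INTER_CUBIC)[:,:720]
c2=cv2.resize(im[170:240,105:250],None,fx=5,fy=5,interpolation=cv2.INTER_CUBIC)
H=np.zeros((c1.shape[0]+c2.shape[0],725,3),np.uint8);H[:540,:720]=c1;H[540:,:725]=c2
cv2.imwrite('pics/c1.png',np.clip(c1*1.3,0,255));cv2.imwrite('pics/c2.png',np.clip(c2*1.5,0,255))
h=cv2.cvtColor(np.ascontiguousarray(im),cv2.COLOR_BGR2HSV)
sub=im[160:250,290:410].astype(int)
m=((sub.min(2)>165)).astype(np.uint8)
n,l,st,ce=cv2.connectedComponentsWithStats(m)
for i in range(1,n):
    if st[i,4]>150:
        r=cv2.minAreaRect(np.argwhere(l==i)[:,::-1].astype(np.float32)); bx=cv2.boxPoints(r)+[290,160]
        print(st[i,4],r,[np.round(onz(s,*p,.056)[:2],3).tolist() for p in bx])
E
```

```text
[ WARN:0@0.689] global loadsave.cpp:1063 imwrite_ Unsupported depth image for selected encoder is fallbacked to CV_8U.
```

View pics/c1.png

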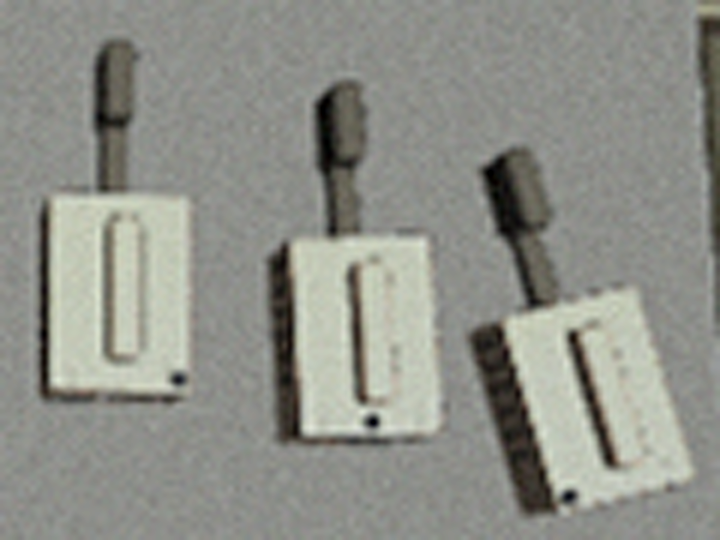

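View pics/c2.png

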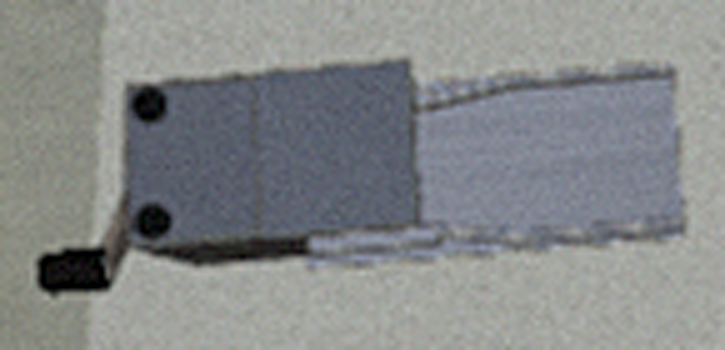

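The left cutter's stud, at (319,223), is on the image right, which is its +y side, so it is cutter c. The middle one is b and the right one is a. The crank leans to the unit's +y side, so c matches, and I'll recheck that later. Next I measure c and the unit.

```bash
cat > m.py <<'E'
from h import *
def rect(s,roi,lo,hi,z,minA=150):
    x0,y0,x1,y1=roi; g=cv2.cvtColor(s['img'],cv2.COLOR_RGB2GRAY)[y0:y1,x0:x1]
    g=cv2.resize(g,None,fx=4,fy=4,interpolation=cv2.INTER_CUBIC); g=cv2.GaussianBlur(g,(0,0),2)
    m=cv2.inRange(g,lo,hi); n,l,st,_=cv2.connectedComponentsWithStats(m); i=1+np.argmax(st[1:,4])
    mm=cv2.morphologyEx((l==i).astype(np.uint8),cv2.MORPH_CLOSE,np.ones((13,13)))
    c=max(cv2.findContours(mm,0,2)[0],key=cv2.contourArea)[:,0].astype(float)
    P=np.array([onz(s,(u+.5)/4-.5+x0,(v+.5)/4-.5+y0,z)[:2] for u,v in c])
    r=cv2.minAreaRect((P*1000).astype(np.float32)); return r,cv2.boxPoints(r)
E
python3 - <<'E'
from m import *
s=load('top1.png');g=cv2.cvtColor(s['img'],cv2.COLOR_RGB2GRAY)
print('gray shell',g[210,302],'table',g[180,330],'cover',g[200,160],'bed',g[200,220],g[180:184,285:295].mean())
for lo in(150,165): print(lo,rect(s,(294,188,326,232),lo,255,.056))
q=[(128,85),(408,60),(418,225),(148,243)]
print([onz(s,(u+.5)/5-.5+105,(v+.5)/5-.5+170,.1)[:2].round(4).tolist() for u,v in q])
print('bed end',[onz(s,(u+.5)/5-.5+105,(v+.5)/5-.5+170,z)[:2].round(4).tolist() for u,v,z in[(675,70,.02),(684,232,.02)]])
print('shell',[onz(s,(u+.5)/6-.5+290,(v+.5)/6-.5+160,.056)[:2].round(4).tolist() for u,v in[(47,195),(190,195),(188,397),(45,392)]])
print('rib',[onz(s,(u+.5)/6-.5+290,(v+.5)/6-.5+160,.076)[:2].round(4).tolist() for u,v in[(106,212),(143,215),(140,358),(106,357)]])
print('fin',[onz(s,(u+.5)/6-.5+290,(v+.5)/6-.5+160,.052)[:2].round(4).tolist() for u,v in[(103,42),(132,42)]])
E
```

```text
gray shell 151 table 111 cover 64 bed 90 110.2
150 (((485.893798828125, -131.22940063476562), (54.690040588378906, 80.5915756225586), 88.33772277832031), array([[ 444.82172, -157.39401],
       [ 525.3794 , -159.73181],
       [ 526.9659 , -105.06479],
       [ 446.4082 , -102.72699]], dtype=float32))Traceback (most recent call last):
  File "<stdin>", line 4, in <module>
  File "m.py", line 5, in rect
    m=cv2.inRange(g,lo,hi); n,l,st,_=cv2.connectedComponentsWithStats(m); i=1+np.argmax(st[1:,4])
                                                                              ~~~~~~~~~^^^^^^^^^^
    return _wrapfunc(a, 'argmax', axis=axis, out=out, **kwds)
    return bound(*args, **kwds)
ValueError: attempt to get argmax of an empty sequence
```

```bash
python3 - <<'E'
from m import *
s=load('top1.png')
for lo in(130,138): print(lo,rect(s,(294,188,326,232),lo,255,.056)[0])
f=lambda Q,k,x,y,z:np.array([onz(s,(u+.5)/k-.5+x,(v+.5)/k-.5+y,z)[:2] for u,v in Q]).round(4).tolist()
print('top',f([(128,85),(408,60),(418,225),(148,243)],5,105,170,.1))
print('bedend',f([(675,70),(684,232)],5,105,170,.02))
print('shell',f([(47,195),(190,195),(188,397),(45,392)],6,290,160,.056))
print('rib',f([(106,212),(143,215),(140,358),(106,357)],6,290,160,.076))
print('fin',f([(103,42),(132,42)],6,290,160,.052))
p=[.487,-.130,.2]
print(rel(p,[180,0,0]),tool()[0])
E
```

```text
130 ((486.5078125, -131.79522705078125), (58.719093322753906, 84.5173110961914), 88.31259155273438)
138 ((486.0290222167969, -131.98843383789062), (57.06462860107422, 82.79991912841797), 88.87920379638672)
top [[0.5363, 0.3174], [0.5483, 0.1785], [0.466, 0.1711], [0.4577, 0.3032]]
bedend [[0.558, 0.0509], [0.4704, 0.0456]]
shell [[0.5281, -0.1012], [0.5279, -0.1627], [0.441, -0.1593], [0.4433, -0.0987]]
rib [[0.5174, -0.124], [0.5161, -0.1396], [0.4557, -0.1368], [0.4562, -0.1226]]
fin [[0.5966, -0.1273], [0.5965, -0.14]]
(array([-43.83,  42.56,  -0.89]), array([ 3.0000e-02,  1.2000e-01, -1.6535e+02])) [ 0.17060274 -0.65257044  0.19052205]
```

Request:
send_rows --plan '[[[-2.7, 2.6, 0, 0, 0, -7], [-5.4, 5.2, 0, 0, 0, -14], [-8.1, 7.8, 0, 0, 0, -21], [-10.8, 10.4, 0, 0, 0, -28], [-13.5, 13, 0, 0, 0, -35], [-16.2, 15.6, 0, 0, 0, -42], [-18.9, 18.2, 0, 0, 0, -49], [-21.6, 20.8, 0, 0, 0, -56]]]' --fingers 1

```text
clock: 0.77
tool_pos: [0.3274, -0.3954, 0.1912]
orientation: [180.0, 0.0, -109.0]
force: [0.6, -0.4, 0.5]
opening: 0.0876
gripper_force: 0.0
```

```bash
python3 - <<'E'
from h import *
print(rel([.487,-.131,.2],[180,0,-1.5]),tool()[0],ctrl.get_obs()['joint_pos'])
E
```

```text
(array([-30.19,  -6.47,  -0.88]), array([-0.0000e+00,  2.0000e-02, -1.0751e+02])) [ 0.32744819 -0.39536583  0.19116769] [-2.84362370e+01  5.24743061e+00 -1.94143253e+01 -9.22012297e-03
 -6.53541860e+01  9.42786816e+00]
```

Request:
send_rows --plan '[[[-2, -0.4, 0, 0, 0, -7], [-4, -0.8, 0, 0, 0, -14], [-6, -1.3, 0, 0, 0, -21], [-8, -1.7, 0, 0, 0, -28], [-10, -2.1, 0, 0, 0, -35], [-12, -2.6, 0, 0, 0, -42], [-14, -3, 0, 0, 0, -49], [-16, -3.4, 0, 0, 0, -56]]]'

```text
clock: 1.43
tool_pos: [0.4124, -0.2564, 0.1911]
orientation: [180.0, 0.0, -53.0]
force: [0.7, -0.9, 0.3]
opening: 0.0876
gripper_force: 0.0
```

```bash
python3 - <<'E'
from h import *
print(rel([.487,-.131,.2],[180,0,-1.5]),tool()[0],ctrl.get_obs()['joint_pos'])
E
```

```text
(array([ -5.52, -13.51,  -0.89]), array([-0.00e+00,  3.00e-02, -5.15e+01])) [ 0.4123799  -0.25638913  0.19114369] [-8.61322868e+00  2.46834376e+00 -2.24638436e+01 -9.47466506e-03
 -6.50907025e+01  4.56220669e+01]
```

Request:
send_rows --plan '[[[-0.8, -1.9, 0, 0, 0, -7], [-1.6, -3.8, 0, 0, 0, -14], [-2.4, -5.8, 0, 0, 0, -21], [-3.2, -7.7, 0, 0, 0, -28], [-3.9, -9.7, 0, 0, 0, -35], [-4.7, -11.6, 0, 0, 0, -42], [-5.5, -13.5, 0, 0, 0, -49], [-5.5, -13.5, 0, 0, 0, -51.5]]]'

```text
clock: 2.1
tool_pos: [0.489, -0.1305, 0.191]
orientation: [-180.0, 0.0, -1.3]
force: [-0.7, -1.1, 0.4]
opening: 0.0877
gripper_force: 0.0
```

```bash
python3 - <<'E'
from m import *
w=snap('wrist','w1.png');t=snap('top','top2.png');g=cv2.cvtColor(t['img'],cv2.COLOR_RGB2GRAY)
print(tool()[0],w['pose'].round(3),ctrl.get_obs()['joint_pos'])
a=cv2.resize(t['img'][160:250,100:400],(512,154))
cv2.imwrite('pics/v1.png',np.vstack([w['img'],a])[:,:,::-1])
E
```

```text
[ 0.48764778 -0.13198653  0.19093663] [[-0.022 -0.964 -0.267  0.561]
 [-1.     0.021  0.006 -0.131]
 [-0.     0.267 -0.964  0.384]
 [ 0.     0.     0.     1.   ]] [ 7.15951743e+00  4.47185668e+00 -2.03148782e+01 -1.00661183e-02
 -6.52669364e+01  8.11142475e+01]
```

View pics/v1.png

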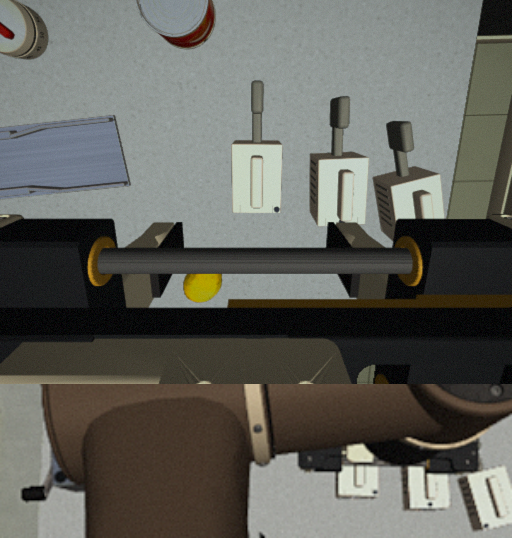

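The wrist view shows c's shell at (257,177), its rib at (257,182) and the stud at (277,210). The crank is still leaning towards the robot side. I refine c and the bed end from this view.

```bash
python3 - <<'E'
from m import *
s=load('w1.png');g=cv2.cvtColor(s['img'],cv2.COLOR_RGB2GRAY)
print(g[160,240],g[160,300],g[150,60])
for lo in(175,185,195): print(lo,rect(s,(225,125,300,222),lo,255,.056)[0])
f=lambda Q,z:np.array([onz(s,u,v,z)[:2] for u,v in Q]).round(4).tolist()
print('rib',f([(251,156),(263,156),(262,208),(250,208)],.076))
print('bed corners .02',f([(115,116),(130,185)],.02))
print('fin',f([(251,82),(263,81)],.052))
E
```

```text
207 154 120
175 ((485.88323974609375, -131.3126678466797), (59.218868255615234, 83.94889068603516), 88.57685852050781)
185 ((486.0542907714844, -131.38059997558594), (58.31111145019531, 83.04034423828125), 88.60346221923828)
195 ((486.06719970703125, -131.4202880859375), (57.30371856689453, 82.41834259033203), 88.39897918701172)
rib [[0.5173, -0.1259], [0.517, -0.1391], [0.4566, -0.1371], [0.4569, -0.1232]]
bed corners .02 [[0.5634, 0.0444], [0.4741, 0.0382]]
fin [[0.5961, -0.1276], [0.5969, -0.1409]]
```

Request:
send_rows --plan '[[[-0.15, -0.05, 3.5, 0, 0, 0.2], [-0.15, -0.05, 7, 0, 0, 0.2], [-0.15, -0.05, 10, 0, 0, 0.2], [-0.15, -0.05, 12, 0, 0, 0.2], [-0.15, -0.05, 13.1, 0, 0, 0.2], [-0.15, -0.05, 13.1, 0, 0, 0.2]]]'

```text
clock: 2.7
tool_pos: [0.4836, -0.1327, 0.0576]
orientation: [180.0, 0.3, -2.2]
force: [-1.0, 0.9, 0.0]
opening: 0.0876
gripper_force: 0.0
```

Request:
send_rows --plan '[[[0, 0, 0, 0, 0, 0], [0, 0, 0, 0, 0, 0], [0, 0, 0, 0, 0, 0], [0, 0, 0, 0, 0, 0], [0, 0, 0, 0, 0, 0], [0, 0, 0, 0, 0, 0], [0, 0, 0, 0, 0, 0], [0, 0, 0, 0, 0, 0]]]' --fingers 0

```text
clock: 3.37
tool_pos: [0.4863, -0.1321, 0.0605]
orientation: [-180.0, -0.0, -2.0]
force: [-0.2, 0.2, 0.0]
opening: 0.0395
gripper_force: 0.0
```

Request:
send_rows --plan '[[[0, 0, 0, 0, 0, 0], [0, 0, 0, 0, 0, 0], [0, 0, 0, 0, 0, 0], [0, 0, 0, 0, 0, 0], [0, 0, 0, 0, 0, 0], [0, 0, 0, 0, 0, 0]]]' --fingers 0

```text
clock: 3.87
tool_pos: [0.4861, -0.1322, 0.0603]
orientation: [-180.0, 0.0, -2.0]
force: [0.0, 0.2, -0.4]
opening: 0.002
gripper_force: 0.0
```

Request:
send_rows --plan '[[[0, 0, -1.5, 0, 0, 0], [0, 0, -3, 0, 0, 0], [0, 0, -5, 0, 0, 0], [0, 0, -7, 0, 0, 0], [0, 0, -9, 0, 0, 0], [0, 0, -9.9, 0, 0, 0], [0, 0, -9.9, 0, 0, 0]]]'

```text
clock: 4.45
tool_pos: [0.4876, -0.1322, 0.1615]
orientation: [-180.0, -0.2, -2.0]
force: [-0.4, 0.8, -0.6]
opening: 0.0005
gripper_force: 0.0
```

```bash
python3 - <<'E'
from m import *
w=snap('wrist','w2.png')
print(tool()[0],ctrl.get_obs()['force'],ctrl.get_obs()['moment'],ctrl.get_obs()['opening'])
cv2.imwrite('pics/w2g.png',cv2.convertScaleAbs(w['img'][:,:,::-1],alpha=1.2))
E
```

```text
[ 0.48665229 -0.13205149  0.15988102] [-0.2067851  -0.38920474 -1.30902333] [-0.05120989  0.13767906 -0.01159995] 0.00031918585982391296
```

View pics/w2g.png

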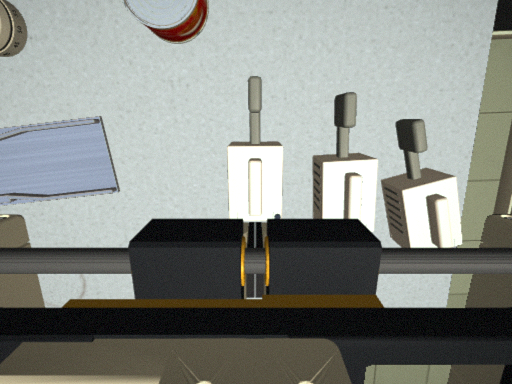

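The fingers shut without the rib: the opening is about 0, and the rib at (255,185) is still on the table. I check where the rib and the fingertips project.

```bash
python3 - <<'E'
from m import *
s=load('w2.png');t=tool()[0]
print('tcp px',proj(s,t),'grasp',proj(s,t+[0,0,.019]),'rib ends exp',[proj(s,[x,-.1315,.076]) for x in(.456,.516)],'campos',s['pose'].round(3)[:3,3])
for lo in(175,190): print(lo,rect(s,(222,125,295,222),lo,255,.056)[0])
f=lambda Q,z:np.array([onz(s,u,v,z)[:2] for u,v in Q]).round(4).tolist()
print('rib',f([(249,159),(261,159)],.076), 'shell back',f([(229,142),(283,142)],.056),'fin',f([(249,77),(261,77)],.052))
T=snap('top','top3.png')
v=cv2.resize(T['img'][170:260,280:400],(720,540))
cv2.imwrite('pics/v3.png',v[:,:,::-1])
E
```

```text
tcp px [256.19444608 216.95303645] grasp [256.34070973 226.74726667] rib ends exp [array([256.21306956, 216.69496002]), array([254.24743194, 160.28182875])] campos [ 0.559 -0.133  0.355]
175 ((496.0189208984375, -135.08389282226562), (79.62460327148438, 107.25370788574219), 86.25883483886719)
190 ((485.51513671875, -131.2322235107422), (59.932926177978516, 85.07377624511719), 88.20050811767578)
rib [[0.5175, -0.1263], [0.5171, -0.1383]] shell back [[0.5332, -0.1054], [0.5313, -0.1624]] fin [[0.5969, -0.129], [0.5964, -0.1411]]
```

View pics/v3.png

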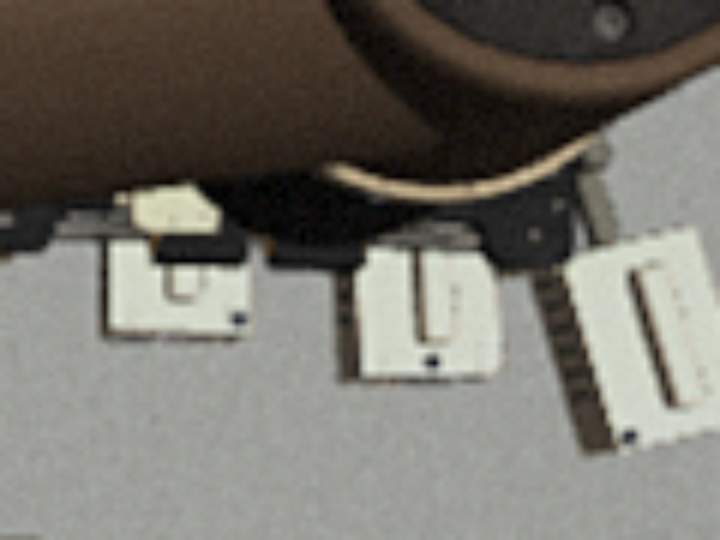

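```bash
python3 - <<'E'
from m import *
s=load('w2.png');b=snap('scene','scene3.png');t=tool()[0]
print('scene tcp',proj(b,t),'rib',proj(b,[.486,-.1315,.076]))
u,v=proj(b,t).astype(int);x0=max(u-50,0);y0=max(v-50,0)
A=cv2.resize(b['img'][y0:y0+100,x0:x0+100],(500,500),interpolation=cv2.INTER_CUBIC)
B=cv2.resize(s['img'][205:305,226:286],(300,500),interpolation=cv2.INTER_CUBIC)
print(x0,y0);cv2.imwrite('pics/v4.png',cv2.convertScaleAbs(np.hstack([A,B])[:,:,::-1],alpha=1.3))
E
```

```text
scene tcp [305.35679997 154.26550318] rib [302.47340757 175.01486513]
255 104
```

View pics/v4.png

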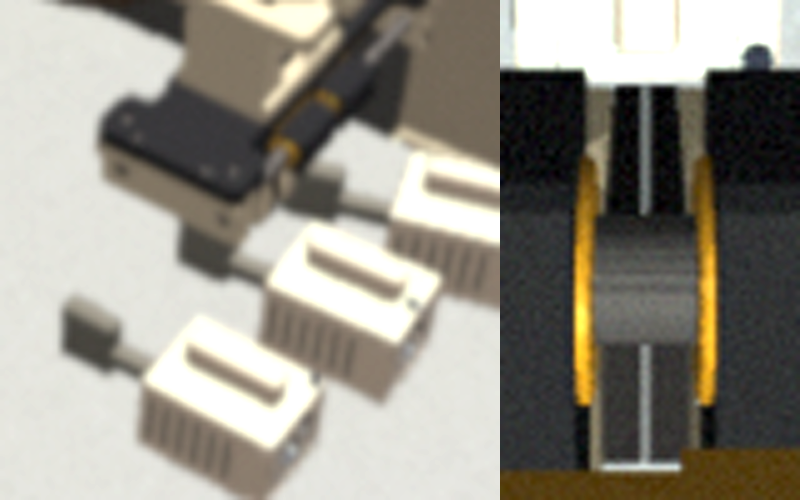

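The right-hand crop shows the shut fingers' leading edge at wrist row ~222. In the scene crop no fingers show below the gripper body around (251,251). I compare the open fingers in w1 with the geometry.

```bash
python3 - <<'E'
from m import *
s=load('w1.png');print(s['K'][0])
t=np.array([.4876,-.132,.191])
for z in(0,.019,.038,.066):
  print(z,[proj(s,t+[x,y,z]).round(0).tolist() for x in(-.0095,.0095) for y in(.044,-.044)])
g=cv2.cvtColor(s['img'],cv2.COLOR_RGB2GRAY)
A=cv2.resize(s['img'][210:320,90:420],(800,266),interpolation=cv2.INTER_CUBIC)
s2=load('w2.png');B=cv2.resize(s2['img'][205:315,90:420],(800,266),interpolation=cv2.INTER_CUBIC)
cv2.imwrite('pics/v5.png',cv2.convertScaleAbs(np.vstack([A,B])[:,:,::-1],alpha=1.8))
E
```

```text
[279.68661701   0.         254.62242977]
0 [[200.0, 231.0], [318.0, 229.0], [198.0, 207.0], [319.0, 205.0]]
0.019 [[194.0, 243.0], [324.0, 240.0], [192.0, 216.0], [325.0, 214.0]]
0.038 [[188.0, 256.0], [331.0, 253.0], [185.0, 228.0], [333.0, 225.0]]
0.066 [[175.0, 283.0], [346.0, 279.0], [172.0, 249.0], [348.0, 246.0]]
```

View pics/v5.png

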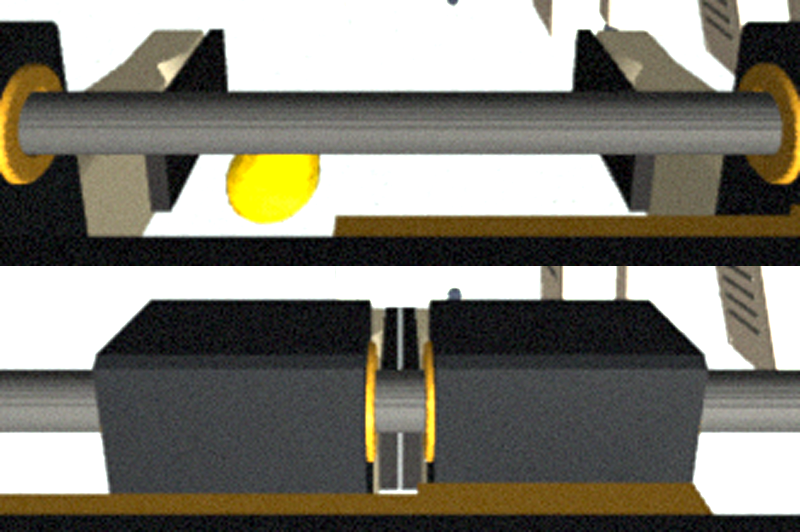

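In w1 the pad tips, at (184,222) and (326,222), fit a tip about 32 mm behind the reported TCP. That explains why the fingers closed above the rib. I'll go lower and slowly with the fingers half open, watching the force.

Request:
send_rows --plan '[[[0, 0, 2, 0, 0, 0], [0, 0, 5, 0, 0, 0], [0, 0, 8, 0, 0, 0], [0, 0, 9.5, 0, 0, 0], [0, 0, 10, 0, 0, 0], [0, 0, 10, 0, 0, 0], [0, 0, 10, 0, 0, 0], [0, 0, 10, 0, 0, 0]]]' --fingers 0.55

```text
clock: 5.27
tool_pos: [0.487, -0.1322, 0.0603]
orientation: [180.0, -0.1, -2.0]
force: [0.6, 0.3, 0.2]
opening: 0.0462
gripper_force: 0.0
```

Request:
send_rows --plan '[[[0, 0, 0.4, 0, 0, 0], [0, 0, 0.8, 0, 0, 0], [0, 0, 1.2, 0, 0, 0], [0, 0, 1.6, 0, 0, 0], [0, 0, 2.0, 0, 0, 0], [0, 0, 2.0, 0, 0, 0]]]'

```text
clock: 5.77
tool_pos: [0.4855, -0.1322, 0.0384]
orientation: [180.0, 0.1, -2.1]
force: [0.3, -0.1, -0.3]
opening: 0.0482
gripper_force: 0.0
```

No contact at 0.038, below the shell top, so the fingers really are shorter than stated.

Request:
send_rows --plan '[[[0, 0, 0.4, 0, 0, 0], [0, 0, 0.8, 0, 0, 0], [0, 0, 0.8, 0, 0, 0], [0, 0, 0.8, 0, 0, 0]]]'

```text
clock: 6.1
tool_pos: [0.486, -0.1322, 0.0311]
orientation: [180.0, 0.0, -2.0]
force: [0.4, -0.0, 0.3]
opening: 0.0479
gripper_force: 0.0
```

Request:
send_rows --plan '[[[0, 0, 0, 0, 0, 0], [0, 0, 0, 0, 0, 0], [0, 0, 0, 0, 0, 0], [0, 0, 0, 0, 0, 0], [0, 0, 0, 0, 0, 0], [0, 0, 0, 0, 0, 0], [0, 0, 0, 0, 0, 0], [0, 0, 0, 0, 0, 0]]]' --fingers 0

```text
clock: 6.77
tool_pos: [0.4862, -0.1322, 0.0314]
orientation: [180.0, -0.0, -2.0]
force: [-0.8, -0.6, -0.0]
opening: 0.0139
gripper_force: 30.0
```

Gripped at 14 mm opening with 30 N. I lift and shift left to view the unit with the wrist camera.

Request:
send_rows --plan '[[[0, 0, -1, 0, 0, 0], [0, 0, -3, 0, 0, 0], [0, 0, -6, 0, 0, 0], [0, -2, -9, 0, 0, 0], [0, -5, -12, 0, 0, 0], [0, -8, -14, 0, 0, 0], [0, -10, -15, 0, 0, 0], [0, -10, -15, 0, 0, 0]]]'

```text
clock: 7.43
tool_pos: [0.491, -0.0291, 0.1845]
orientation: [-179.9, -0.3, -1.9]
force: [1.0, 0.4, -4.7]
opening: 0.0139
gripper_force: 30.0
```

Request:
send_rows --plan '[[[0, 0, 0, 0, 0, 0], [0, 0, 0, 0, 0, 0]]]'

```text
clock: 7.6
tool_pos: [0.4886, -0.0324, 0.1808]
orientation: [180.0, 0.1, -2.0]
force: [-1.0, -0.7, -5.8]
opening: 0.0135
gripper_force: 30.0
```

```bash
python3 - <<'E'
from m import *
w=snap('wrist','w3.png')
o=ctrl.get_obs();print(tool()[0],o['orientation'],o['force'],o['opening'])
u,v=proj(w,[.4755,.3,.1]);print(u,v,proj(w,[.52,.05,.006]))
cv2.imwrite('pics/v6.png',cv2.resize(w['img'][:,:,::-1],(800,600),interpolation=cv2.INTER_CUBIC))
E
```

```text
[ 0.48857676 -0.03275289  0.18048885] [ 1.79977306e+02  1.31798292e-01 -2.06808241e+00] [ 0.30360616 -0.04352174 -4.69738623] 0.013749730847112207
-64.75270531905701 211.30065021966027 [191.80598441 148.98639391]
```

View pics/v6.png

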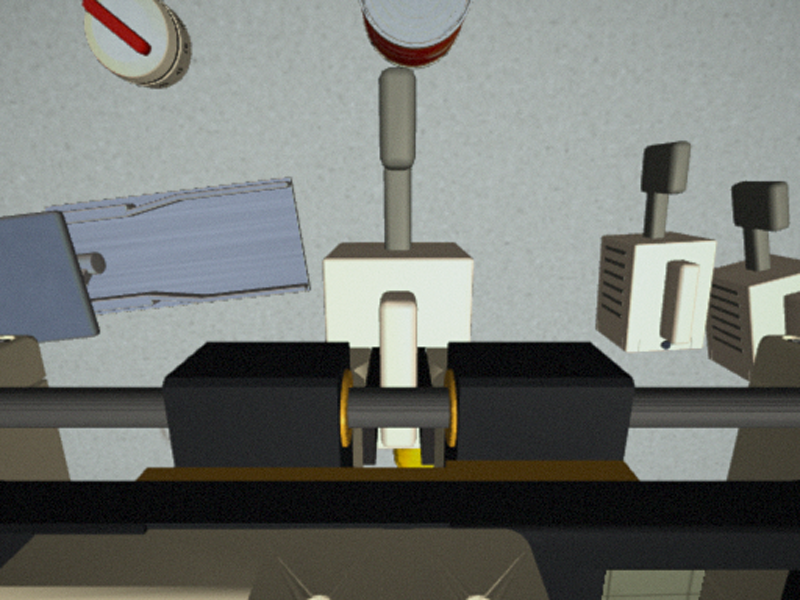

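The view shows the cutter held square (the rib at (398,370) in the enlarged picture). The cover's front corners are at (62,212) and (99,335), the bed end corners at (291,178) and (309,289), and the shaft end at about (97,264).

```bash
python3 - <<'E'
from m import *
s=load('w3.png')
f=lambda Q,z:np.array([onz(s,(u+.5)/1.5625-.5,(v+.5)/1.5625-.5,z)[:2] for u,v in Q])
C=f([(62,212),(99,335)],.1); B=f([(291,178),(309,287)],.02); S=f([(97,264)],.034)
for n,P in(('cover',C),('bed',B)):
    d=P[0]-P[1]; print(n,P.round(4).tolist(),'len',np.hypot(*d),'unit yaw',np.degrees(np.arctan2(d[1],d[0]))+90,'mid',P.mean(0))
d=C.mean(0)-B.mean(0);print('axis',np.degrees(np.arctan2(d[1],d[0])),np.hypot(*d),'shaft',S)
# edge lines fitted by gradient: cover front edge (bright bed vs dark cover) and bed end
g=cv2.GaussianBlur(cv2.cvtColor(s['img'],cv2.COLOR_RGB2GRAY),(0,0),1).astype(float)
def edge(rows,u0f,z,w=6):
    P=[]
    for r in rows:
        u0=int(u0f(r));seg=np.abs(np.diff(g[r,u0-w:u0+w+1]));k=(seg*(np.arange(2*w)+.5)).sum()/seg.sum() if 0 else np.argmax(seg)+.5
        P.append(onz(s,u0-w+k,r,z)[:2])
    P=np.array(P);vx,vy,x,y=cv2.fitLine((P*1000).astype(np.float32),cv2.DIST_HUBER,0,.01,.01).ravel()
    sg=1 if vx>0 else -1
    print('edge',z,'unit yaw',90+np.degrees(np.arctan2(sg*vy,sg*vx)),'pt',x.round(1),y.round(1))
edge(range(142,210),lambda r:(62+(r*1.5625-212)*37/123)/1.5625,.1)
edge(range(124,180),lambda r:(293+(r*1.5625-187)*16/96)/1.5625,.006)
E
```

```text
cover [[0.5483, 0.1737], [0.4678, 0.1684]] len 0.08065800814591828 unit yaw 93.73086249756543 mid [0.50802556 0.171032  ]
bed [[0.5644, 0.0498], [0.4767, 0.0435]] len 0.0878336631121956 unit yaw 94.07338209053017 mid [0.52054636 0.04665241]
axis 95.74837700376062 0.12500821736157358 shaft [[0.50438832 0.20577571]]
edge 0.1 unit yaw 94.636086 pt 508.7 170.0
edge 0.006 unit yaw 94.49293 pt 516.3 48.3
```

Request:
send_rows --plan '[[[0.2, -1.5, 0, 0, 0, 6], [0.5, -3, 0, 0, 0, 12], [0.7, -4.5, 0, 0, 0, 18], [1, -6, 0, 0, 0, 24], [1.2, -7.5, 0, 0, 0, 30], [1.4, -9, 0, 0, 0, 36], [1.6, -10.5, 0, 0, 0, 42], [1.8, -12, 0, 0, 0, 48]]]'

```text
clock: 8.32
tool_pos: [0.5115, 0.0865, 0.1802]
orientation: [179.9, 0.0, -50.4]
force: [0.9, -0.0, -5.3]
opening: 0.0136
gripper_force: 30.0
```

```bash
python3 - <<'E'
from h import *
print(rel([.5142,.0992,.15],[180,0,-85.3]),tool()[0],ctrl.get_obs()['joint_pos'])
E
```

```text
(array([-0.81, -1.03,  3.02]), array([ 1.500e-01, -1.000e-02,  3.486e+01])) [0.51149383 0.08646903 0.18023237] [ 3.12815963e+01  6.33614736e+00 -1.96602822e+01 -1.66740400e-02
 -6.41461294e+01  8.29005294e+00]
```

Request:
send_rows --plan '[[[-0.2, -0.3, 0.5, 0, 0, 6], [-0.4, -0.6, 1, 0, 0, 12], [-0.6, -0.9, 1.5, 0, 0, 18], [-0.8, -1, 2, 0, 0, 24], [-0.8, -1, 2.5, 0, 0, 30], [-0.8, -1, 3, 0, 0, 35], [-0.8, -1, 3, 0, 0, 35], [-0.8, -1, 3, 0, 0, 35]]]'

```text
clock: 8.98
tool_pos: [0.5141, 0.0985, 0.1504]
orientation: [179.9, -0.1, -85.0]
force: [0.0, -0.0, -4.3]
opening: 0.0137
gripper_force: 30.0
```

```bash
python3 - <<'E'
from m import *
print(rel([.5142,.0992,.0384],[180,0,-85.3]),tool()[0],ctrl.get_obs()['orientation'])
s=snap('wrist','w4.png');snap('scene','s4.png')
U=np.array([.5022,.2457,0]);a=np.radians(94.7);ex=np.array([np.cos(a),np.sin(a),0]);ey=np.array([-ex[1],ex[0],0])
for n in('w4.png','s4.png'):
  s=load(n);print(n,[proj(s,U+x*ex+y*ey+[0,0,z]).round(0).tolist() for x,y,z in[(-.075,-.042,.1),(-.075,.042,.1),(-.2,-.048,.006),(-.2,.048,.006)]])
E
```

```text
(array([-0.08, -0.04, 11.2 ]), array([ 0.12, -0.06,  0.35])) [0.51405007 0.0985251  0.15044571] [ 1.79879247e+02 -5.58567795e-02 -8.49542060e+01]
w4.png [[211.0, 267.0], [297.0, 268.0], [214.0, 131.0], [295.0, 131.0]]
s4.png [[216.0, 237.0], [247.0, 252.0], [241.0, 222.0], [272.0, 236.0]]
```

Request:
send_rows --plan '[[[-0.1, 0, 2, 0, 0, 0.3], [-0.1, 0, 4.5, 0, 0, 0.3], [-0.1, 0, 7, 0, 0, 0.3], [-0.1, 0, 8.5, 0, 0, 0.3], [-0.1, 0, 9.5, 0, 0, 0.3], [-0.1, 0, 10.2, 0, 0, 0.3], [-0.1, 0, 10.6, 0, 0, 0.3], [-0.1, 0, 10.6, 0, 0, 0.3]]]'

```text
clock: 9.75
tool_pos: [0.5146, 0.1006, 0.0453]
orientation: [180.0, -0.0, -85.3]
force: [-0.8, 0.1, -5.5]
opening: 0.0139
gripper_force: 30.0
```

Request:
send_rows --plan '[[[0, 0, 0.2, 0, 0, 0], [0, 0, 0.4, 0, 0, 0], [0, 0, 0.5, 0, 0, 0], [0, 0, 0.6, 0, 0, 0], [0, 0, 0.6, 0, 0, 0]]]'

```text
clock: 10.17
tool_pos: [0.5145, 0.1006, 0.0395]
orientation: [-180.0, 0.0, -85.3]
force: [0.6, -0.6, -5.4]
opening: 0.0136
gripper_force: 30.0
```

Request:
send_rows --plan '[[[0, 0, 0.1, 0, 0, 0], [0, 0, 0.2, 0, 0, 0], [0, 0, 0.2, 0, 0, 0]]]'

```text
clock: 10.42
tool_pos: [0.515, 0.1014, 0.0383]
orientation: [-179.9, 0.1, -85.3]
force: [-3.7, 3.4, 3.3]
opening: 0.0137
gripper_force: 30.0
```

Touchdown, so I release.

Request:
send_rows --plan '[[[0, 0, 0, 0, 0, 0], [0, 0, 0, 0, 0, 0], [0, 0, 0, 0, 0, 0], [0, 0, 0, 0, 0, 0], [0, 0, 0, 0, 0, 0], [0, 0, 0, 0, 0, 0]]]' --fingers 0.5

```text
clock: 10.92
tool_pos: [0.5145, 0.1005, 0.0374]
orientation: [-180.0, -0.0, -85.3]
force: [-0.7, 0.5, 0.5]
opening: 0.0428
gripper_force: 0.0
```

Request:
send_rows --plan '[[[0, 0, -1, 0, 0, 0], [0, 0, -3, 0, 0, 0], [0, 0, -6, 0, 0, 0], [2, 0, -9, 0, 0, 0], [5, 0, -11, 0, 0, 0], [8, 0, -12, 0, 0, 0], [9, 0, -12, 0, 0, 0], [9, 0, -12, 0, 0, 0]]]'

```text
clock: 11.58
tool_pos: [0.5221, 0.0092, 0.1588]
orientation: [-179.9, 0.0, -85.5]
force: [0.2, 0.2, 0.0]
opening: 0.044
gripper_force: 0.0
```

```bash
python3 - <<'E'
from m import *
w=snap('wrist','w5.png');t=snap('top','t5.png')
print(tool()[0],ctrl.get_obs()['orientation'],ctrl.get_obs()['opening'])
U=np.array([.5022,.2457,0]);a=np.radians(94.7);ex=np.array([np.cos(a),np.sin(a),0]);ey=np.array([-ex[1],ex[0],0])
q=lambda x,y,z:proj(w,U+x*ex+y*ey+[0,0,z]).round(0).tolist()
print('shell exp',q(-.19,-.03,.062),q(-.19,.03,.062),q(-.105,0,.062),'fin',q(-.222,0,.058),q(-.258,0,.058))
u0,v0=map(int,q(-.19,0,.062))
g=cv2.cvtColor(w['img'],cv2.COLOR_RGB2GRAY)
m=(g>175).astype(np.uint8);n,l,st,ce=cv2.connectedComponentsWithStats(m)
for i in range(1,n):
    if st[i,4]>300: print('white',st[i],ce[i].round(0))
E
```

```text
[0.52150462 0.01067396 0.15740793] [ 1.79994081e+02  1.07610118e-02 -8.54265020e+01] 0.043925210745480295
shell exp [228.0, 225.0] [282.0, 225.0] [255.0, 292.0] fin [255.0, 196.0] [255.0, 164.0]
white [229 229  53  18 871] [255. 237.]
white [230 274  51  21 977] [254. 284.]
```

The shell appears at columns 229–282 in the wrist view against 228–282 expected, so it is aligned. Now I descend on the fin.

Request:
send_rows --plan '[[[0.5, 0, 3, 0, 0, 0], [0.5, 0, 6, 0, 0, 0], [0.5, 0, 9, 0, 0, 0], [0.5, 0, 11.5, 0, 0, 0], [0.5, 0, 13, 0, 0, 0], [0.5, 0, 14.2, 0, 0, 0], [0.5, 0, 15, 0, 0, 0], [0.5, 0, 15.1, 0, 0, 0]]]'

```text
clock: 12.35
tool_pos: [0.5208, 0.0063, 0.0045]
orientation: [179.8, -0.0, -85.3]
force: [-0.3, 0.8, 0.4]
opening: 0.0436
gripper_force: 0.0
```

Request:
send_rows --plan '[[[0, 0, 0, 0, 0, 0], [0, 0, 0, 0, 0, 0], [0, 0, 0, 0, 0, 0], [0, 0, 0, 0, 0, 0], [0, 0, 0, 0, 0, 0], [0, 0, 0, 0, 0, 0], [0, 0, 0, 0, 0, 0], [0, 0, 0, 0, 0, 0]]]' --fingers 0

```text
clock: 13.02
tool_pos: [0.5225, 0.0059, 0.0068]
orientation: [-180.0, 0.0, -85.3]
force: [-0.7, -0.4, 4.8]
opening: 0.0138
gripper_force: 30.0
```

```bash
python3 - <<'E'
from h import *
o=ctrl.get_obs();print(tool()[0],o['orientation'],o['force'],o['moment'])
U=np.array([.5022,.2457,0]);a=np.radians(94.7);ex=np.array([np.cos(a),np.sin(a),0]);ey=np.array([-ex[1],ex[0],0])
d=tool()[0]-U;print('unit x,y',d@ex,d@ey)
E
```

```text
[0.52253781 0.00594126 0.0068433 ] [-1.79950282e+02  5.00169536e-03 -8.53375037e+01] [-0.6521033  -0.3606724   4.82934984] [-0.09050774  0.27215336  0.06982854]
unit x,y -0.24061897161146645 -0.0006239459574008295
```

Request:
send_rows --plan '[[[-0.3, 0, 0, 0, 0, 0], [-0.8, 0, 0, 0, 0, 0], [-1.4, 0, 0, 0, 0, 0], [-2, 0, 0, 0, 0, 0], [-2.5, 0, 0, 0, 0, 0], [-2.8, 0, 0, 0, 0, 0], [-3, 0, 0, 0, 0, 0], [-3, 0, 0, 0, 0, 0]]]'

```text
clock: 13.68
tool_pos: [0.52, 0.0354, 0.0069]
orientation: [-180.0, -0.1, -85.3]
force: [0.1, -4.0, 5.5]
opening: 0.0134
gripper_force: 30.0
```

Request:
send_rows --plan '[[[-0.3, 0, 0, 0, 0, 0], [-0.6, 0, 0, 0, 0, 0], [-0.9, 0, 0, 0, 0, 0], [-1.2, 0, 0, 0, 0, 0], [-1.5, 0, 0, 0, 0, 0], [-1.5, 0, 0, 0, 0, 0]]]'

```text
clock: 14.18
tool_pos: [0.5187, 0.0503, 0.0069]
orientation: [-180.0, -0.1, -85.3]
force: [-0.8, -4.3, 5.9]
opening: 0.0139
gripper_force: 30.0
```

Request:
send_rows --plan '[[[-0.3, 0, 0, 0, 0, 0], [-0.6, 0, 0, 0, 0, 0], [-0.9, 0, 0, 0, 0, 0], [-1.2, 0, 0, 0, 0, 0], [-1.5, 0, 0, 0, 0, 0], [-1.5, 0, 0, 0, 0, 0]]]'

```text
clock: 14.68
tool_pos: [0.5175, 0.0652, 0.0069]
orientation: [-180.0, -0.1, -85.3]
force: [0.5, -4.4, 6.8]
opening: 0.0138
gripper_force: 30.0
```

Request:
send_rows --plan '[[[-0.2, 0, 0, 0, 0, 0], [-0.4, 0, 0, 0, 0, 0], [-0.6, 0, 0, 0, 0, 0], [-0.8, 0, 0, 0, 0, 0], [-1, 0, 0, 0, 0, 0], [-1, 0, 0, 0, 0, 0]]]'

```text
clock: 15.18
tool_pos: [0.5166, 0.0749, 0.0069]
orientation: [-180.0, -0.1, -85.3]
force: [0.1, -5.2, 6.3]
opening: 0.0135
gripper_force: 30.0
```

Front face at about −34 mm and the forces are low, so the key is entering. Continuing.

Request:
send_rows --plan '[[[-0.25, 0, 0, 0, 0, 0], [-0.5, 0, 0, 0, 0, 0], [-0.75, 0, 0, 0, 0, 0], [-1, 0, 0, 0, 0, 0], [-1.25, 0, 0, 0, 0, 0], [-1.5, 0, 0, 0, 0, 0], [-1.5, 0, 0, 0, 0, 0]]]'

```text
clock: 15.77
tool_pos: [0.5154, 0.0899, 0.0069]
orientation: [-180.0, -0.1, -85.3]
force: [-0.7, -4.9, 6.8]
opening: 0.014
gripper_force: 30.0
```

Request:
send_rows --plan '[[[-0.2, 0, 0, 0, 0, 0], [-0.4, 0, 0, 0, 0, 0], [-0.6, 0, 0, 0, 0, 0], [-0.8, 0, 0, 0, 0, 0], [-1, 0, 0, 0, 0, 0], [-1, 0, 0, 0, 0, 0]]]'

```text
clock: 16.27
tool_pos: [0.5145, 0.0997, 0.0069]
orientation: [180.0, -0.1, -85.3]
force: [0.2, -5.1, 7.1]
opening: 0.0137
gripper_force: 30.0
```

Request:
send_rows --plan '[[[-0.1, 0, 0, 0, 0, 0], [-0.2, 0, 0, 0, 0, 0], [-0.3, 0, 0, 0, 0, 0], [-0.4, 0, 0, 0, 0, 0], [-0.4, 0, 0, 0, 0, 0]]]'

```text
clock: 16.68
tool_pos: [0.5142, 0.1035, 0.0069]
orientation: [180.0, -0.1, -85.3]
force: [0.0, -6.8, 6.9]
opening: 0.0136
gripper_force: 30.0
```

Request:
send_rows --plan '[[[-0.1, 0, 0, 0, 0, 0], [-0.2, 0, 0, 0, 0, 0], [-0.2, 0, 0, 0, 0, 0]]]'

```text
clock: 16.93
tool_pos: [0.514, 0.1055, 0.0069]
orientation: [180.0, -0.1, -85.3]
force: [0.8, -7.3, 7.6]
opening: 0.0135
gripper_force: 30.0
```

Request:
send_rows --plan '[[[-0.1, 0, 0, 0, 0, 0], [-0.2, 0, 0, 0, 0, 0], [-0.2, 0, 0, 0, 0, 0]]]'

```text
clock: 17.18
tool_pos: [0.5138, 0.1075, 0.0069]
orientation: [180.0, -0.1, -85.3]
force: [0.1, -6.9, 7.7]
opening: 0.0139
gripper_force: 30.0
```

Request:
send_rows --plan '[[[-0.1, 0, 0, 0, 0, 0], [-0.15, 0, 0, 0, 0, 0], [-0.15, 0, 0, 0, 0, 0]]]'

```text
clock: 17.43
tool_pos: [0.5137, 0.1089, 0.0069]
orientation: [180.0, -0.1, -85.3]
force: [0.8, -7.2, 7.2]
opening: 0.0139
gripper_force: 30.0
```

Request:
send_rows --plan '[[[-0.1, 0, 0, 0, 0, 0], [-0.1, 0, 0, 0, 0, 0]]]'

```text
clock: 17.6
tool_pos: [0.5136, 0.1097, 0.0069]
orientation: [180.0, -0.1, -85.3]
force: [0.7, -7.9, 7.7]
opening: 0.0136
gripper_force: 30.0
```

Request:
send_rows --plan '[[[-0.1, 0, 0, 0, 0, 0], [-0.1, 0, 0, 0, 0, 0]]]'

```text
clock: 17.77
tool_pos: [0.5134, 0.1098, 0.0069]
orientation: [179.9, -0.2, -85.3]
force: [3.4, -12.7, 8.6]
opening: 0.0137
gripper_force: 30.0
```

Request:
send_rows --plan '[[[-0.05, 0, 0, 0, 0, 0], [-0.05, 0, 0, 0, 0, 0]]]'

```text
clock: 17.93
tool_pos: [0.5134, 0.1098, 0.0069]
orientation: [179.9, -0.2, -85.3]
force: [3.4, -15.7, 7.9]
opening: 0.0139
gripper_force: 30.0
```

```bash
python3 - <<'E'
from m import *
o=ctrl.get_obs();print(o['tool_pos'],o['force'])
E
```

```text
[0.51338944 0.10978326 0.0069366 ] [  3.41686121 -15.71075973   7.9203602 ]
```

Hard stop at the expected position (103.8 mm of travel). I release and retreat.

Request:
send_rows --plan '[[[0, 0, 0, 0, 0, 0], [0, 0, 0, 0, 0, 0], [0, 0, 0, 0, 0, 0], [0, 0, 0, 0, 0, 0], [0, 0, 0, 0, 0, 0], [0, 0, 0, 0, 0, 0]]]' --fingers 0.5

```text
clock: 18.43
tool_pos: [0.5134, 0.1128, 0.0063]
orientation: [180.0, 0.0, -85.3]
force: [-0.0, 0.2, 0.5]
opening: 0.0433
gripper_force: 0.0
```

Request:
send_rows --plan '[[[0, 0, -1, 0, 0, 0], [0, 0, -3, 0, 0, 0], [0.5, 0, -6, 0, 0, 0], [2, 0, -9, 0, 0, 0], [5, 0, -12, 0, 0, 0], [8, 0, -14, 0, 0, 0], [9, 0, -15, 0, 0, 0], [9, 0, -15, 0, 0, 0]]]'

```text
clock: 19.1
tool_pos: [0.5222, 0.0214, 0.1599]
orientation: [-179.7, 0.1, -85.5]
force: [-0.5, -0.8, 0.7]
opening: 0.0441
gripper_force: 0.0
```

```bash
python3 - <<'E'
from m import *
w=snap('wrist','w6.png');o=ctrl.get_obs();print(o['tool_pos'],o['clock'])
U=np.array([.5022,.2457,0]);a=np.radians(94.7);ex=np.array([np.cos(a),np.sin(a),0]);ey=np.array([-ex[1],ex[0],0])
q=lambda x,y,z:proj(w,U+x*ex+y*ey+[0,0,z]).round(1).tolist()
print('exp shell back',q(-.085,-.03,.062),q(-.085,.03,.062),'fin top ends',q(-.118,0,.058),q(-.154,0,.058),'cover edge',q(-.075,0,.1),'bed end',q(-.2,0,.006))
g=cv2.GaussianBlur(cv2.cvtColor(w['img'],cv2.COLOR_RGB2GRAY),(3,3),0)
u=int(round(q(-.136,0,.058)[0]))
print('col',u,g[100:300:3,u].tolist()); r=int(q(-.136,0,.058)[1]);print('row',r,g[r,u-30:u+30].tolist())
E
```

```text
[0.521399   0.02230741 0.15803864] 19.15
exp shell back [231.6, 296.5] [281.5, 296.6] fin top ends [256.6, 270.4] [256.6, 242.6] cover edge [256.6, 326.5] bed end [256.5, 192.0]
col 257 [173, 174, 173, 172, 174, 172, 174, 173, 175, 180, 176, 176, 171, 173, 174, 172, 175, 176, 177, 176, 175, 177, 180, 176, 176, 175, 178, 176, 174, 178, 177, 159, 134, 142, 140, 141, 141, 140, 142, 143, 144, 142, 142, 144, 86, 50, 52, 53, 74, 81, 39, 58, 71, 79, 84, 93, 84, 69, 106, 122, 120, 120, 119, 107, 108, 108, 98]
row 256 [71, 71, 72, 72, 72, 72, 71, 70, 72, 73, 73, 71, 71, 72, 72, 71, 72, 71, 70, 70, 70, 70, 70, 70, 71, 73, 72, 72, 72, 72, 71, 71, 72, 73, 72, 71, 71, 71, 72, 72, 72, 73, 73, 73, 71, 69, 70, 71, 72, 71, 72, 72, 73, 72, 72, 71, 71, 71, 72, 72]
```

The gripper hides the fin. I back off a little more and check once.

Request:
send_rows --plan '[[[2, 0, -1, 0, 0, 0], [5, 0, -3, 0, 0, 0], [8, 0, -5, 0, 0, 0], [10, 0, -6, 0, 0, 0], [10, 0, -6, 0, 0, 0], [10, 0, -6, 0, 0, 0]]]'

```text
clock: 19.65
tool_pos: [0.5287, -0.0768, 0.2157]
orientation: [180.0, 0.0, -85.4]
force: [-0.2, 0.6, -0.3]
opening: 0.044
gripper_force: 0.0
```

```bash
python3 - <<'E'
from m import *
w=snap('wrist','w7.png');o=ctrl.get_obs();print(o['tool_pos'],o['clock'])
t=snap('top','t7.png')
U=np.array([.5022,.2457,0]);a=np.radians(94.7);ex=np.array([np.cos(a),np.sin(a),0]);ey=np.array([-ex[1],ex[0],0])
for n,s in(('w',w),('t',t)):
  q=lambda x,y,z:proj(s,U+x*ex+y*ey+[0,0,z]).round(1).tolist()
  print(n,'shell back',q(-.085,-.03,.062),q(-.085,.03,.062),'fin',q(-.118,0,.058),q(-.154,0,.058),q(-.154,0,.016),'cover',q(-.075,0,.1),'bed',q(-.2,0,.006))
g=cv2.GaussianBlur(cv2.cvtColor(w['img'],cv2.COLOR_RGB2GRAY),(3,3),0);print(g[200:330:2,255].tolist())
g=cv2.GaussianBlur(cv2.cvtColor(t['img'],cv2.COLOR_RGB2GRAY),(3,3),0);q=proj(t,U-.136*ex+[0,0,.058]);r=int(q[1]);print(r,g[r,170:250].tolist())
E
```

```text
[ 0.52830334 -0.07621193  0.21515879] 19.7
w shell back [234.5, 330.4] [274.8, 330.3] fin [254.7, 309.7] [254.6, 288.3] [254.6, 272.4] cover [254.7, 357.1] bed [254.5, 243.0]
t shell back [194.9, 188.0] [196.2, 211.0] fin [208.6, 198.6] [222.5, 197.4] [224.2, 199.7] cover [188.8, 197.5] bed [241.5, 198.8]
[170, 173, 172, 173, 177, 175, 174, 175, 175, 175, 177, 178, 176, 175, 176, 177, 177, 175, 173, 178, 176, 175, 124, 115, 53, 40, 52, 64, 71, 78, 83, 83, 90, 92, 84, 74, 67, 112, 64, 47, 50, 51, 50, 51, 57, 95, 117, 121, 120, 109, 69, 67, 65, 61, 26, 13, 15, 12, 14, 15, 14, 15, 16, 14, 13]
197 [61, 59, 59, 60, 59, 58, 57, 57, 56, 55, 53, 52, 51, 48, 47, 47, 45, 41, 39, 37, 33, 33, 34, 34, 32, 32, 33, 31, 28, 53, 107, 144, 150, 149, 147, 147, 150, 146, 131, 121, 121, 121, 121, 121, 117, 116, 118, 119, 121, 123, 114, 103, 112, 137, 151, 151, 149, 149, 148, 147, 146, 146, 146, 146, 148, 148, 147, 146, 146, 141, 141, 158, 177, 182, 181, 178, 178, 180, 180, 179]
```

In the top view the fin spans columns 208.5–222, and fully home predicts 208.6–222.5. With the hard stop at the predicted travel, I hand in.

```bash
python3 -c "
from plant import ctrl
print(ctrl.close_job())"
```

```text
the job is handed in; nothing more can be done
None
```

I pushed cutter_c, which matches the crank leaning at -0.7, under the cover to a hard stop at the distance expected for fully home, released it, and handed the job in at about 19.7 s; the verdict was not shown.

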